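# Slide the oil stone along the fence into its corner pocket

### The arm

A 6-joint arm with a two-finger parallel gripper is mounted at the origin on a cart in front of the work surface, level with it; the furniture and walls round the work are solid. World frame = base frame: x ahead of the robot, y to its left, z up, the work surface at z = 0. Lengths are in m, angles in rad, forces in N, time in s.
With the tool pointing down it reaches from about 0.4 to 0.825 m from the base axis. Payload 7 kg.
Tool frame: the origin (TCP) lies at the very end of the fingers, on their centre line; the grasp point (between the pads) lies 19 mm behind it; y points along the fingers, z is the direction in which the jaws open and shut, and the axes are right-handed (so a half turn about y gives the same grasp; the last joint's range is limited). The gripper opens to 85 mm and grips with 20 to 120 N. Pads are 22 mm wide; open, the fingers measure 114 mm over their backs; the gripper's body (76 mm by 85 mm) begins 54 mm behind the grasp point. The pads swing forward as they close: fully open they stand 13 mm farther back than shut.
Start: joints at [1.527, 0.359, 0.012, 0, -1.224, -0.288], TCP at [0.22, 0.638, 0.231] pointing down, gripper open.
Joint ranges: [-3.07, 3.07], [-1.43, 2.12], [-1.02, 1.25], [-3.03, 1.67], [-3.05, -0], [-3.03, 3.03]. Speed limits (rad/s): [2.39, 2.39, 3.01, 3.14, 3.14, 3.14].

### API

Orientations are given as a unit quaternion [x, y, z, w].
In Python, from rig import robot, snapshot, trace, place_of gives the robot as it stands.
- The arm moves only by the tool carry_out, never from a script. Its argument "deltas" is a list of rows, each a list of 2 entries, a list of its own where there are three numbers: the shift along the tool's x, y, z in mm, then the turn, a rotation vector about the tool's x, y, z in degrees. A call has 1 to 12 rows; each row is the pose to reach, as a shift and turn from the pose commanded when the call began, along the tool's axes at that moment; what a row does not reach only later rows make up. A row lasts 1/12 s, in which the tool goes at most 41.7 mm and 7.16 degrees, less where a joint would pass 70% of its speed; a pose out of reach is approached as far as the arm can. A call with a gripper value outside its range is refused whole. "grip" is the finger opening in mm, from 0 to 85.4, set as the call begins (left out, the last holds). The fingers move at their own pace and stop on an object; "force" is the grip in N (left out, the last holds). Time passes only in rows, so rows that repeat a pose let the fingers close. It gives the time, the measured TCP pose, the force and the opening at its end, in the units of the state.
- robot.observe(): the state, without advancing time (a new reading comes with each control period).
- snapshot(name): name is "scene" or "top" or "wrist"; returns a dict with "image" (480x640x3 uint8, red, green, blue), "range_z" (480x640 float32, m along the optical axis (not along the pixel's ray), 0 where there is no reading), "K" (3x3 intrinsics, pixels), "k1" (the pictures are not rectified: a ray, as slopes to the right and down, at radius r is drawn at 1 + k1 r^2 times it, then the intrinsics apply), "camera_from_world" (4x4, takes a point from world to camera coordinates). Camera axes: x right, y down, z forward; pixel columns grow to the right and rows downward; lengths in m; the calibration is good to about 2 mm. A picture is of the moment at which its call begins.
- robot.job_done(): hands the job in, once; it reports no verdict.
Trained networks look in a picture, given as the dict that the camera call returned (one of the last four; its "shot" number tells which), for a name from the list of things; names that differ only in an ending like _2 or _b are one class to them, and where a whole thing is asked for, a point or a joint stands for the part that bears it (a point fixed in the world has none). Each returns a list of dicts, best first, with "confidence" (0 to 1); they miss things now and then, are a little off and sometimes report something else, mostly with a low value. They report only what shows in the picture. A call takes as long as a camera call. They do not tell look-alikes from the thing itself.
- trace(picture, name): "pixels" (480x640 bool, what is visible of it).
- place_of(picture, name): "position" ([x, y, z] in m, in the coordinates of the camera as it stood for that picture, good to about 4 mm: a listed point, or the origin of a listed thing).
The state is a dict: "t": time; "q": joint angles; "qvel": joint speeds; "joint_efforts": joint torques, N m; "ee_pos": TCP position; "ee_rot": TCP orientation; "force": force on the tool from outside, world axes, zero at the start; "wrist_torque": the same for the moment, N m; "gripper_width": opening from 0.0 (shut) to 1.0 (fully open).
Only numpy, scipy, OpenCV 4.12 (cv2) and the standard library are available. Lean on these libraries where they do the work, as an engineer would, in place of code of your own. Each camera call takes 0.05 s, during which the arm holds its last target.

### The job

Without gripping or lifting it, push the dark oil stone with the fingertips across the plywood holder until its long side lies flat against the aluminium fence. Only then slide it along the fence, keeping it against the fence the whole way, into the corner pocket until it is fully home against the end stop, and move the fingers clear. Leave the chrome pin, the tape roll and the marker where they lie.

Things in the scene. Friction and masses are not known exactly. Their poses are not given: they have to be found in the camera images.
- stone_holder: Fixed plywood board 130 (x) x 300 (y) x 10 mm with aluminium bars on top, all 10 mm high. Origin: centre of the board's underside, on the bench; z up. The fence runs along the +x edge, its inner face at x = +40 mm. Across the +y end stands the end stop, inner face at y = +135 mm, from x = -4 mm to the fence. The pocket is the corner between them. Its yaw varies by up to 20 degrees.
- pocket_corner (a point): Where the fence's inner face and the end stop's inner face meet, on the board's top (10 mm over the bench; holder frame x = +40, y = +135 mm).
- pocket_mouth (a point): Middle of the pocket's mouth on the board's top (holder frame x = +26, y = +110 mm). The pocket, 28 mm wide and open towards -y, lies between the fence and a parallel lip, 12 mm wide, inner face at x = +12 mm, from y = +110 mm to the end stop. Ahead of the lip a lead-in bar flares away from the fence down to about y = +93 mm.
- stone: Loose dark grey oil stone, a flat block 25 (x) x 51 (y) x 13 mm, about 90 g. Origin: centre of its underside; y along its length, z up. It starts on the board away from the fence, in the half away from the pocket, up to 26 degrees askew. Seated, its centre is at holder x = +28, y = +109 mm; its rear half then stands out of the lip, so its rear end can be pushed home.
- pin: Loose bright chrome pin, 17x80x17 mm, lying on the holder's board along its -x edge, in front of the pocket; origin under its middle, y along its length. To be left alone.
- tape_roll: Roll of black tape, 70 mm across, 19 mm high, flat on the bench at the right, behind; to be left alone.
- marker: Loose marker with a yellow cap, 15x125x16 mm, lying on the bench at the right, in front; to be left alone.
There are look-alikes about, which are no part of the job. What is shaped like the stone but blue or pink is not meant.

How it is judged:
By the outcome, as a careful person would: the job done as asked, in the order asked, and still so for the second after the job is handed in, with the robot touching nothing.
It also fails if it takes over 51 s, if anything falls off the work surface, if the arm or the gripper's body presses on something with over 40 N, if the wrist force passes 120 N, or if a joint passes its speed limit or range.

## Working session

There is one attempt and no reset: what is moved stays moved. The work goes in short steps, Python scripts to look and compute and a tool call to move; the robot and the scene stay as the last step left them, time stands still between calls to the robot, and variables do not carry over. Pictures are saved under pics/ and viewed, and the job is handed in when it is done.

Besides the shell and the picture viewer there is one more tool, called after "Request:" as name(argument=value, ...), one argument or row to a line, values as JSON. carry_out: Moves the arm, as the interface text tells. Its arguments: {"type":"object","properties":{"deltas":{"type":"array","items":{"type":"array"}},"grip":{"type":"number"},"force":{"type":"number"}},"required":["deltas"]}

```bash
mkdir -p pics; ls; cat > h.py <<'E'
import numpy as np, cv2
from rig import robot, snapshot, trace, place_of
def save(s,n): cv2.imwrite('pics/'+n+'.png', s['image'][:,:,::-1])
def towld(s,p):
    return (np.linalg.inv(s['camera_from_world'])@np.r_[p,1])[:3]
def pts(s,mask=None):
    v,u=np.nonzero(mask if mask is not None else np.ones((480,640),bool))
    return pxw(s,u,v)
def rays(s,u,v):
    K=np.array(s['K']);k=s['k1']
    xd=(u-K[0,2])/K[0,0];yd=(v-K[1,2])/K[1,1]
    x,y=xd.copy(),yd.copy()
    for _ in range(10):
        f=1+k*(x*x+y*y);x=xd/f;y=yd/f
    return x,y
def pxw(s,u,v):
    u=np.asarray(u,float);v=np.asarray(v,float)
    x,y=rays(s,u,v);z=s['range_z'][v.astype(int),u.astype(int)]
    ok=z>0
    P=np.c_[x*z,y*z,z,np.ones_like(z)][ok]
    return (np.linalg.inv(s['camera_from_world'])@P.T).T[:,:3]
def onplane(s,u,v,h):
    u=np.atleast_1d(np.asarray(u,float));v=np.atleast_1d(np.asarray(v,float))
    x,y=rays(s,u,v);M=np.linalg.inv(s['camera_from_world'])
    d=(M[:3,:3]@np.c_[x,y,np.ones_like(x)].T).T;o=M[:3,3]
    t=(h-o[2])/d[:,2];return o+d*t[:,None]
def proj(s,P):
    P=np.atleast_2d(P);c=(s['camera_from_world']@np.c_[P,np.ones(len(P))].T).T
    x=c[:,0]/c[:,2];y=c[:,1]/c[:,2];f=1+s['k1']*(x*x+y*y)
    K=np.array(s['K']);return np.c_[K[0,0]*x*f+K[0,2],K[1,1]*y*f+K[1,2]]
E
python3 - <<'E'
from h import *
print(robot.observe())
for n in ['scene','top','wrist']:
    s=snapshot(n);save(s,n+'0');print(n,s['K'],s['k1'],np.linalg.inv(s['camera_from_world'])[:3,3])
    for o in ['stone_holder','pocket_corner','pocket_mouth','stone','pin','tape_roll','marker']:
        print(o,[(np.round(towld(s,r['position']),4),round(r['confidence'],2)) for r in place_of(s,o)][:4])
E
```

```text
pics
{'t': 0.0, 'q': array([ 1.52711147e+00,  3.59385084e-01,  1.10652917e-02, -3.69918148e-04,
       -1.22408630e+00, -2.88090806e-01]), 'qvel': array([ 2.86135044e-04, -8.56071991e-04, -3.57498507e-04,  7.71073527e-05,
        4.71912520e-04,  1.47403376e-03]), 'joint_efforts': array([-1.88238075e-03, -5.83321238e+01,  2.93407434e+01,  6.93653136e+00,
       -6.03114779e-03, -8.67485198e-06]), 'ee_pos': array([0.21972998, 0.63772905, 0.23036408]), 'ee_rot': array([-0.11675437, -0.69681224,  0.69797201,  0.11685972]), 'force': array([-0.41354437, -0.24426635, -0.15874242]), 'wrist_torque': array([-0.00709417, -0.01743255,  0.0489178 ]), 'gripper_width': 1.0032870827204075}
scene [[451.00791787   0.         319.42974449]
 [  0.         451.00791787 238.19907748]
 [  0.           0.           1.        ]] -0.044940708970781354 [ 0.0601841  -0.40445503  0.68117271]
stone_holder [(array([ 0.532 , -0.0137,  0.0006]), 0.59)]
pocket_corner [(array([0.5858, 0.1127, 0.0107]), 0.71)]
pocket_mouth []
stone [(array([ 0.393 , -0.0265, -0.0033]), 0.89), (array([ 0.4973, -0.092 ,  0.0093]), 0.87)
[... 574 characters left out ...]
y([0.5668, 0.0917, 0.0103]), 0.57)]
stone [(array([ 0.3892, -0.0206, -0.0006]), 0.81), (array([ 0.5081, -0.2263,  0.0014]), 0.8), (array([ 0.6795, -0.0659,  0.0033]), 0.77), (array([ 0.5014, -0.0894,  0.0143]), 0.57)]
pin [(array([0.4841, 0.0559, 0.013 ]), 0.53)]
tape_roll [(array([ 0.6598, -0.2988,  0.0026]), 0.73), (array([ 0.5305, -0.0139,  0.0008]), 0.35)]
marker [(array([ 3.988e-01, -3.223e-01,  2.000e-04]), 0.88)]
wrist [[421.66498085   0.         323.30938401]
 [  0.         421.66498085 241.16941893]
 [  0.           0.           1.        ]] 0.021966093390045315 [0.28638699 0.61388844 0.37326665]
stone_holder []
pocket_corner []
pocket_mouth []
stone []
pin []
tape_roll []
marker []
```

View pics/top0.png

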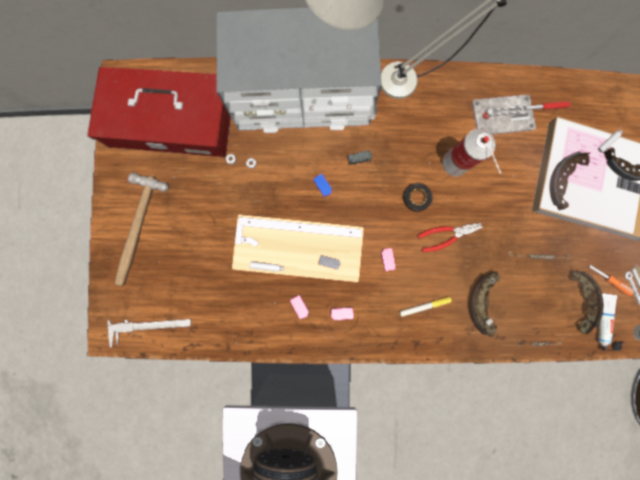

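View pics/scene0.png

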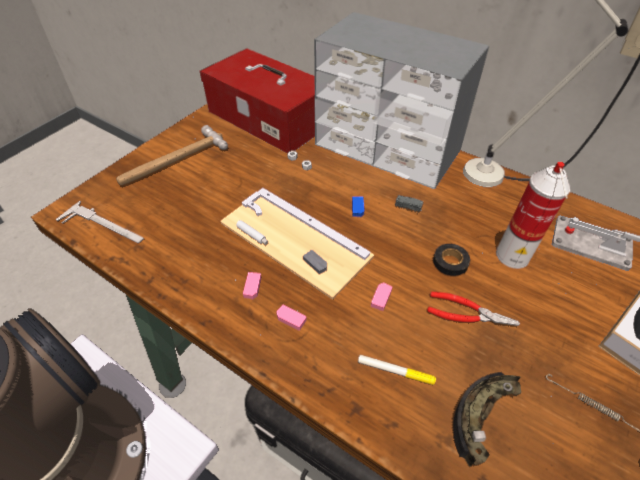

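```bash
python3 - <<'E'
from h import *
s=snapshot('top')
im=s['image'][200:300,215:380];cv2.imwrite('pics/topc.png',cv2.resize(im,None,fx=4.8,fy=4.8,interpolation=cv2.INTER_CUBIC)[:,:,::-1])
s2=snapshot('scene')
im=s2['image'][175:305,205:395];cv2.imwrite('pics/scc.png',cv2.resize(im,None,fx=4.2,fy=4.2,interpolation=cv2.INTER_CUBIC)[:,:,::-1])
for c in (s,s2):
    for n in ['stone_holder','stone','pin']:
        for r in trace(c,n)[:5]:
            m=r['pixels'];v,u=np.nonzero(m)
            P=pts(c,m)
            h={'stone_holder':.01,'stone':.023,'pin':.02}[n]
            ct,_=cv2.findContours(m.astype('u1')if 0 else m.astype(np.uint8),0,2)
            k=max(ct,key=cv2.contourArea)[:,0,:]
            W=onplane(c,k[:,0],k[:,1],h)[:,:2]
            R=cv2.minAreaRect((W*1000).astype(np.float32))
            print(n,round(r['confidence'],2),len(u),u.mean().round(1),v.mean().round(1),np.round(np.median(P,0),4),R)
E
```

```text
stone_holder 0.95 6574 297.8 246.8 [ 0.5356 -0.0155  0.0114] ((532.580322265625, -13.369979858398438), (300.9189758300781, 132.30393981933594), 84.86051177978516)
stone 0.78 208 322.6 185.4 [ 0.6814 -0.072   0.0141] ((679.841552734375, -71.99424743652344), (50.12959289550781, 25.715770721435547), 29.56124496459961)
stone 0.75 255 387.9 259.9 [ 0.5058 -0.2276  0.013 ] ((506.1072998046875, -226.42233276367188), (53.28599166870117, 28.55269432067871), 14.506232261657715)
stone 0.74 210 329.6 262.8 [ 0.497  -0.0908  0.0239] ((498.05517578125, -89.75485229492188), (48.67472839355469, 25.07360076904297), 72.30465698242188)
stone 0.64 204 341.8 313.9 [ 0.378  -0.1206  0.0137] ((378.6413269042969, -119.14212799072266), (23.22675132751465, 48.841854095458984), 0.6698751449584961)
stone 0.42 255 425.8 305.7 [ 0.3984 -0.3208  0.0133] ((399.5782470703125, -314.97186279296875), (14.29250431060791, 118.88079833984375), 14.572403907775879)
pin 0.49 231 266.7 266.6 [0.4861 0.0557 0.0257] ((486.3504638671875, 57.564273834228516), (78.25968170166016, 17.349353790283203), 85.63805389404297)
stone_holde
[... 385 characters left out ...]
33.1104621887207), (55.998172760009766, 27.025712966918945), 31.256744384765625)
stone 0.71 233 357.5 206.3 [ 0.6768 -0.0772  0.0109] ((666.8262939453125, -84.09933471679688), (58.116844177246094, 24.998781204223633), 31.875791549682617)
stone 0.68 461 290.9 317.8 [ 0.3755 -0.127   0.0111] ((369.83416748046875, -130.806884765625), (30.345083236694336, 52.95539474487305), 4.7954816818237305)
stone 0.55 358 314.7 261.6 [ 0.4946 -0.094   0.0211] ((493.61737060546875, -95.33922576904297), (58.13938903808594, 30.682147979736328), 77.95726776123047)
pin 0.86 282 251.3 232.3 [0.4826 0.0523 0.0233] ((485.17730712890625, 53.108829498291016), (84.17950439453125, 20.586158752441406), 86.05296325683594)
```

View pics/topc.png

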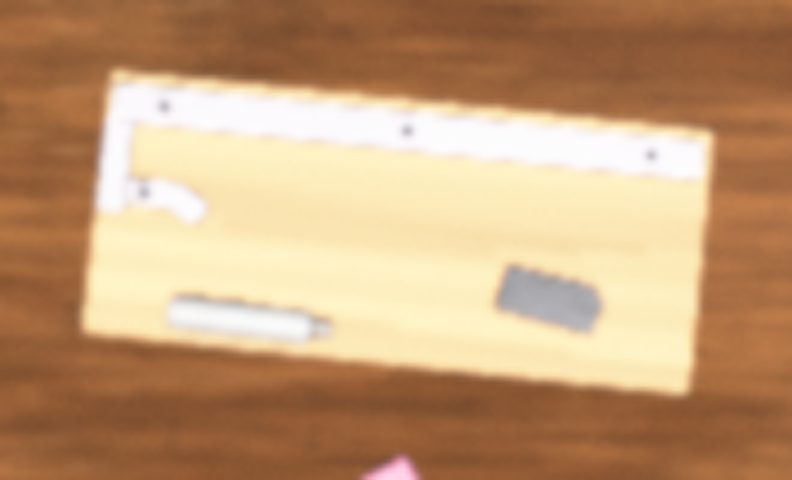

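View pics/scc.png

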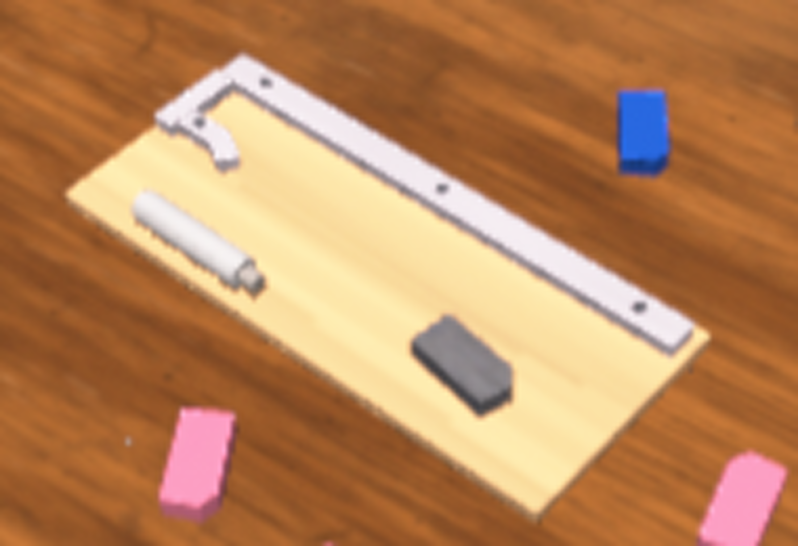

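```bash
cat >> h.py <<'E'
from scipy.spatial.transform import Rotation as Rn
TH=np.deg2rad(-5.1); O=np.array([.5326,-.0134])
RH=np.array([[np.cos(TH),-np.sin(TH)],[np.sin(TH),np.cos(TH)]])
def h2w(hx,hy): return O+RH@np.array([hx,hy])/1000
def w2h(p): return RH.T@(np.asarray(p)[:2]-O)*1000
def goto(hx,hy,z,sign=1,yaw=0,st=None):
    "delta to target: tool y down, tool z along sign*holder y"
    st=st or robot.observe()
    R0=Rn.from_quat(st['ee_rot'])
    a=TH+np.deg2rad(yaw)
    y=np.array([0,0,-1.]);zz=sign*np.array([-np.sin(a),np.cos(a),0]);x=np.cross(y,zz)
    R1=Rn.from_matrix(np.c_[x,y,zz])
    d=R0.inv().apply(np.r_[h2w(hx,hy),z/1000]-st['ee_pos'])*1000
    r=(R0.inv()*R1).as_rotvec(degrees=True)
    return d.round(2),r.round(2)
def show():
    st=robot.observe();R=Rn.from_quat(st['ee_rot']).as_matrix()
    print('t',round(st['t'],2),'h',w2h(st['ee_pos']).round(2),'z',(st['ee_pos'][2]*1000).round(2),'F_h',(RH.T@st['force'][:2]).round(2),st['force'][2].round(2),'w',round(st['gripper_width'],3),'q',st['q'].round(2))
    print('tool z in h',(RH.T@R[:2,2]).round(4),'tool x in h',(RH.T@R[:2,0]).round(4),'y',R[:,1].round(4))
E
python3 - <<'E'
from h import *
show()
for s in (1,-1): print(s,goto(-55,-79,100,s))
E
```

```text
t 1.6 h [-369.4   621.17] z 231.31 F_h [ 0.22 -0.77] 0.33 w 1.002 q [ 1.53  0.36  0.01 -0.   -1.22 -0.29]
tool z in h [-0.2404 -0.9707] tool x in h [-0.9707  0.2404] y [-0.  0. -1.]
1 (array([-473.51,  131.3 ,  604.06]), array([ -0.  , 166.09,   0.  ]))
-1 (array([-473.51,  131.3 ,  604.06]), array([  0.  , -13.91,   0.  ]))
```

Request:
carry_out(
  deltas=[
    [[-38, 0, 50], [0, 0, 0]],
    [[-78, 10, 100], [0, 0, 0]],
    [[-117, 20, 150], [0, -2, 0]],
    [[-156, 30, 200], [0, -4, 0]],
    [[-185, 40, 240], [0, -5, 0]],
    [[-215, 50, 280], [0, -6, 0]],
    [[-245, 60, 320], [0, -7, 0]],
    [[-275, 70, 360], [0, -8, 0]],
    [[-305, 80, 400], [0, -9, 0]],
    [[-335, 91, 440], [0, -10, 0]],
    [[-365, 91, 475], [0, -11, 0]],
    [[-395, 91, 515], [0, -12, 0]],
  ],
  grip=20,
)

```text
t: 2.6
ee_pos: [0.3761, 0.1678, 0.1578]
ee_rot: [0.043, 0.706, -0.706, -0.042]
force: [0.7, 0.3, -0.6]
gripper_width: 0.237
```

```bash
python3 - <<'E'
from h import *
show();print(goto(-62,-79,140,-1))
E
```

```text
t 2.6 h [-171.95  166.57] z 157.77 F_h [0.66 0.33] -0.58 w 0.237 q [ 0.9  -0.02 -0.64  0.   -0.95  0.55]
tool z in h [-0.0317 -0.9995] tool x in h [-0.9995  0.0317] y [ 6.e-04  7.e-04 -1.e+00]
(array([-117.67,   17.64,  241.97]), array([ 0.04, -1.82, -0.03]))
```

Request:
carry_out(
  deltas=[
    [[-15, 2, 30], [0, -1, 0]],
    [[-30, 4, 60], [0, -1.8, 0]],
    [[-45, 7, 90], [0, -1.8, 0]],
    [[-60, 10, 120], [0, -1.8, 0]],
    [[-75, 12, 150], [0, -1.8, 0]],
    [[-90, 14, 180], [0, -1.8, 0]],
    [[-105, 16, 215], [0, -1.8, 0]],
    [[-118, 17, 242], [0, -1.8, 0]],
    [[-118, 17, 242], [0, -1.8, 0]],
    [[-118, 17, 242], [0, -1.8, 0]],
    [[-118, 17, 242], [0, -1.8, 0]],
  ],
)

```text
t: 3.52
ee_pos: [0.4635, -0.0851, 0.1407]
ee_rot: [0.032, 0.706, -0.706, -0.033]
force: [-0.1, -0.3, -0.2]
gripper_width: 0.235
```

```bash
python3 - <<'E'
from h import *
show()
s=snapshot('wrist');save(s,'w1');save(snapshot('scene'),'s1');print(goto(-62,-79,13,-1))
E
```

```text
t 3.52 h [-62.44 -77.55] z 140.74 F_h [-0.03 -0.34] -0.21 w 0.235 q [ 0.24  0.11 -0.55 -0.   -0.91  1.24]
tool z in h [-0.0032 -1.    ] tool x in h [-1.      0.0032] y [-2.e-04  1.e-04 -1.e+00]
(array([ -0.4 , 127.97,   2.34]), array([ 0.01, -0.05, -0.02]))
```

View pics/w1.png

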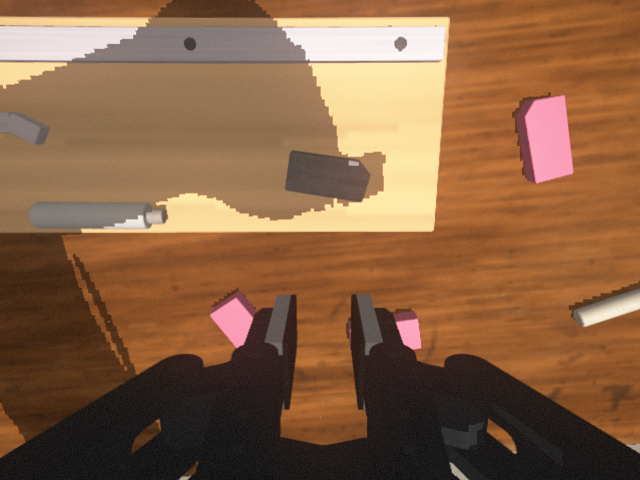

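View pics/s1.png

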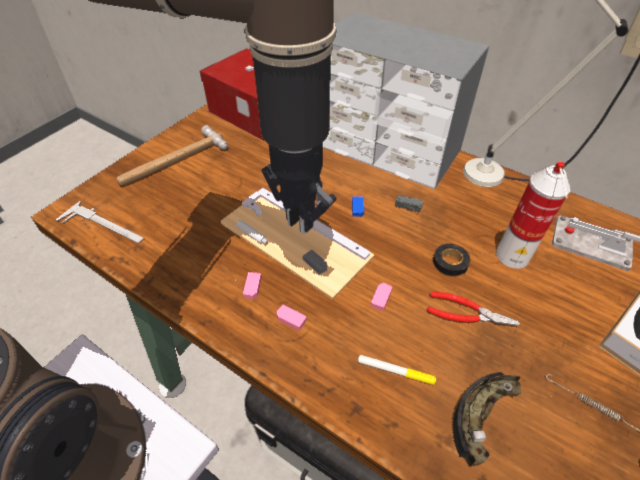

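```bash
python3 - <<'E'
from h import *
s=snapshot('wrist')
cv2.imwrite('pics/w1c.png',cv2.resize(s['image'][130:220,260:460],None,fx=4,fy=4)[:,:,::-1])
def hh(u,v,z):
    return [w2h(p).round(1).tolist() for p in onplane(s,u,v,z)]
print('fence inner top',hh([150,250,440],[62.3,62.3,62.3],.02))
g=s['image'].astype(int)
print('col300',g[55:70,420].tolist()); print(g[225:240,420].tolist()); print(g[100,425:455].tolist())
print('board corners',hh([449,433],[18,231.5],.01), 'right edge',hh([443.5],[100],.01),'left',hh([100],[232],.01))
print('stone',hh([291,286,361,369],[151,190,201,172],.023))
E
```

```text
fence inner top [[39.0, 21.3], [39.3, -36.0], [39.1, -145.3]]
col300 [[252, 248, 247], [251, 246, 246], [251, 245, 246], [252, 247, 246], [251, 243, 243], [226, 207, 207], [144, 121, 118], [186, 146, 123], [251, 217, 157], [254, 231, 169], [253, 231, 169], [253, 229, 169], [253, 232, 169], [253, 232, 173], [253, 232, 173]]
[[251, 221, 156], [251, 223, 158], [251, 225, 161], [252, 225, 161], [252, 224, 156], [250, 214, 149], [227, 172, 117], [153, 98, 56], [155, 91, 48], [159, 95, 53], [161, 96, 54], [159, 92, 50], [157, 95, 48], [155, 92, 51], [147, 85, 42]]
[[251, 221, 157], [251, 223, 159], [250, 219, 154], [250, 222, 158], [251, 222, 158], [251, 222, 159], [251, 222, 157], [251, 223, 158], [250, 221, 154], [251, 222, 158], [251, 221, 158], [251, 221, 158], [250, 219, 152], [250, 219, 154], [251, 222, 159], [250, 220, 156], [250, 220, 155], [251, 223, 158], [249, 217, 150], [242, 197, 140], [210, 148, 96], [180, 114, 65], [183, 111, 64], [182, 113, 65], [178, 109, 59], [180, 111, 63], [181, 111, 65], [180, 111, 64], [178, 108, 58], [178, 109, 60]]
board corners [[63.9, -151.2], [-64.2, -151.4]] right edge [[19.0, -151.7]] left [[-64.4, 70.5]]
stone [[-10.4, -58.6], [-34.1, -55.0], [-41.0, -101.6], [-23.1, -106.1]]
```

View pics/w1c.png

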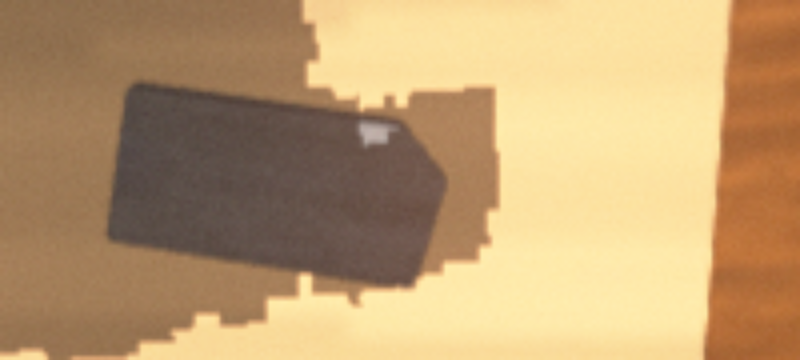

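Request:
carry_out(
  deltas=[
    [[0, 20, 2.5], [0, 0, 0]],
    [[0, 45, 2.5], [0, 0, 0]],
    [[0, 70, 2.5], [0, 0, 0]],
    [[0, 92, 2.5], [0, 0, 0]],
    [[0, 108, 2.5], [0, 0, 0]],
    [[0, 118, 2.5], [0, 0, 0]],
    [[0, 124, 2.5], [0, 0, 0]],
    [[0, 126.5, 2.5], [0, 0, 0]],
    [[0, 126.5, 2.5], [0, 0, 0]],
  ],
)

```text
t: 4.42
ee_pos: [0.4636, -0.0869, 0.0143]
ee_rot: [-0.032, -0.706, 0.706, 0.032]
force: [0.1, -0.5, 0.5]
gripper_width: 0.233
```

```bash
python3 - <<'E'
from h import *
show()
s=snapshot('wrist');save(s,'w2');s=snapshot('scene');save(s,'s2')
cv2.imwrite('pics/s2c.png',cv2.resize(s['image'][175:305,205:395],None,fx=4.2,fy=4.2,interpolation=cv2.INTER_CUBIC)[:,:,::-1])
E
```

```text
t 4.42 h [-62.24 -79.32] z 14.28 F_h [ 0.09 -0.46] 0.54 w 0.233 q [ 0.23  0.3  -0.69  0.   -0.58  1.25]
tool z in h [-7.e-04 -1.e+00] tool x in h [-1.e+00  7.e-04] y [-2.e-04 -1.e-04 -1.e+00]
```

View pics/w2.png

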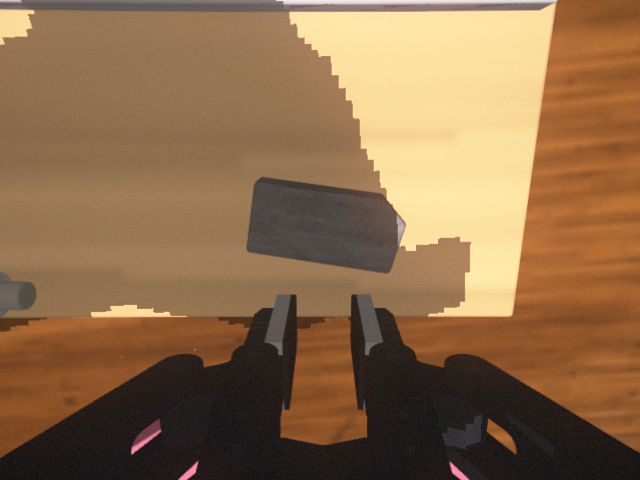

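View pics/s2c.png

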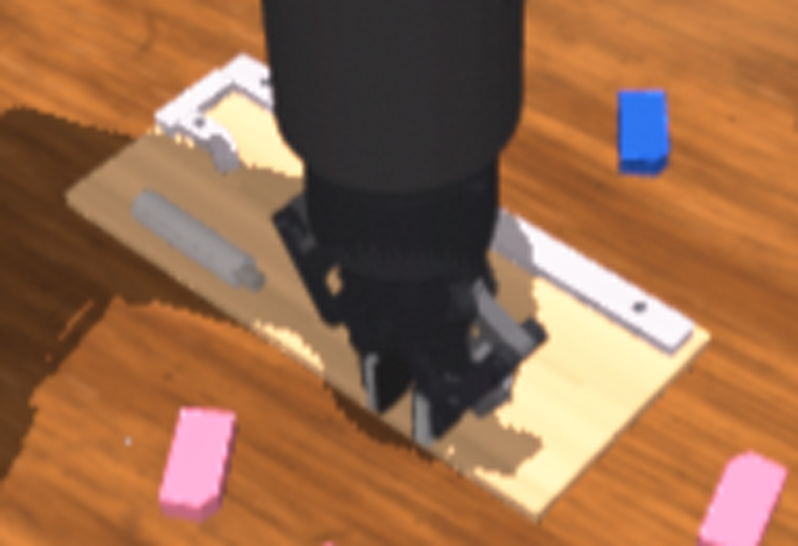

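Request:
carry_out(
  deltas=[
    [[-5, 0, 1], [0, 0, 0]],
    [[-10, 0, 1], [0, 0, 0]],
    [[-14, 0, 1], [0, 0, 0]],
    [[-18, 0, 1], [0, 0, 0]],
    [[-22, 0, 1], [0, 0, 0]],
    [[-26, 0, 1], [0, 0, 0]],
    [[-30, 0, 1], [0, 0, 0]],
    [[-34, 0, 1], [0, 0, 0]],
    [[-38, 0, 1], [0, 0, 0]],
    [[-42, 0, 1], [0, 0, 0]],
    [[-46, 0, 1], [0, 0, 0]],
    [[-50, 0, 1], [0, 0, 0]],
  ],
)

```text
t: 5.52
ee_pos: [0.5136, -0.093, 0.0143]
ee_rot: [-0.032, -0.706, 0.706, 0.032]
force: [-0.2, -0.5, -0.3]
gripper_width: 0.231
```

```bash
python3 - <<'E'
from h import *
show()
s=snapshot('wrist');save(s,'w3')
E
```

```text
t 5.52 h [-11.81 -80.94] z 14.26 F_h [-0.14 -0.56] -0.33 w 0.231 q [ 0.2   0.36 -0.58  0.   -0.63  1.28]
tool z in h [-0.0019 -1.    ] tool x in h [-1.      0.0019] y [ 0. -0. -1.]
```

View pics/w3.png

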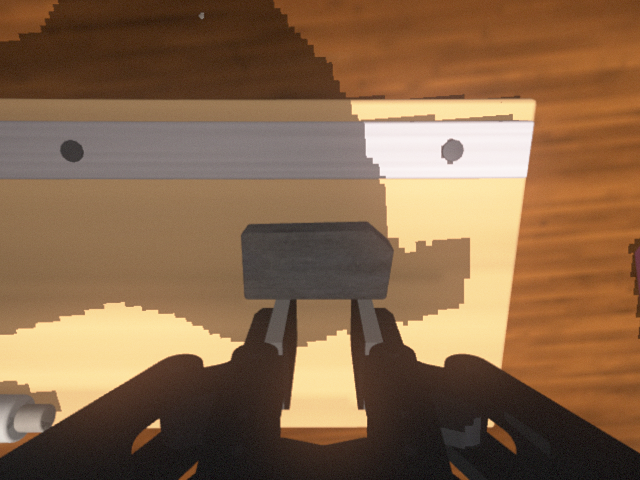

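Request:
carry_out(
  deltas=[
    [[-4, 0, 0], [0, 0, 0]],
    [[-8, 0, 0], [0, 0, 0]],
    [[-11, 0, 0], [0, 0, 0]],
    [[-13, 0, 0], [0, 0, 0]],
    [[-14, 0, 0], [0, 0, 0]],
    [[-15, 0, 0], [0, 0, 0]],
    [[-15, 0, 0], [0, 0, 0]],
  ],
)

```text
t: 6.15
ee_pos: [0.5283, -0.0943, 0.0143]
ee_rot: [-0.032, -0.706, 0.706, 0.032]
force: [0.3, -0.2, 0.7]
gripper_width: 0.231
```

```bash
python3 - <<'E'
from h import *
show()
s=snapshot('wrist');save(s,'w4')
E
```

```text
t 6.15 h [  2.89 -80.99] z 14.3 F_h [ 0.32 -0.22] 0.71 w 0.231 q [ 0.19  0.38 -0.55  0.   -0.65  1.29]
tool z in h [-0.0019 -1.    ] tool x in h [-1.      0.0019] y [ 1.e-04 -0.e+00 -1.e+00]
```

View pics/w4.png

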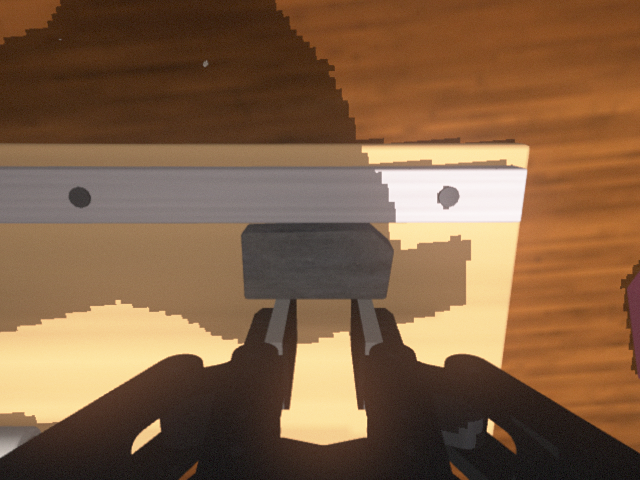

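Request:
carry_out(
  deltas=[
    [[-0.5, 0, 0], [0, 0, 0]],
    [[-1, 0, 0], [0, 0, 0]],
    [[-1, 0, 0], [0, 0, 0]],
  ],
)

```text
t: 6.45
ee_pos: [0.5292, -0.0944, 0.0143]
ee_rot: [0.032, 0.706, -0.706, -0.032]
force: [-1.0, -0.3, 0.4]
gripper_width: 0.234
```

Request:
carry_out(
  deltas=[
    [[-0.3, 0, 0], [0, 0, 0]],
    [[-0.6, 0, 0], [0, 0, 0]],
    [[-0.6, 0, 0], [0, 0, 0]],
  ],
)

```text
t: 6.7
ee_pos: [0.5297, -0.0945, 0.0143]
ee_rot: [-0.032, -0.706, 0.706, 0.032]
force: [0.4, -0.8, 0.1]
gripper_width: 0.234
```

Request:
carry_out(
  deltas=[
    [[-0.4, 0, 0], [0, 0, 0]],
    [[-0.8, 0, 0], [0, 0, 0]],
    [[-0.8, 0, 0], [0, 0, 0]],
  ],
)

```text
t: 6.95
ee_pos: [0.5297, -0.0946, 0.0141]
ee_rot: [-0.032, -0.706, 0.706, 0.033]
force: [-3.8, 0.6, 3.6]
gripper_width: 0.234
```

```bash
python3 - <<'E'
from h import *
show()
s=snapshot('wrist');cv2.imwrite('pics/w5.png',cv2.resize(s['image'][150:310,220:420],None,fx=3.7,fy=3.7,interpolation=cv2.INTER_CUBIC)[:,:,::-1])
E
```

```text
t 6.95 h [  4.37 -81.14] z 14.14 F_h [-3.84  0.27] 3.55 w 0.234 q [ 0.19  0.38 -0.54 -0.   -0.65  1.29]
tool z in h [-0.0021 -1.    ] tool x in h [-1.      0.0021] y [-1.4e-03 -1.0e-04 -1.0e+00]
```

View pics/w5.png

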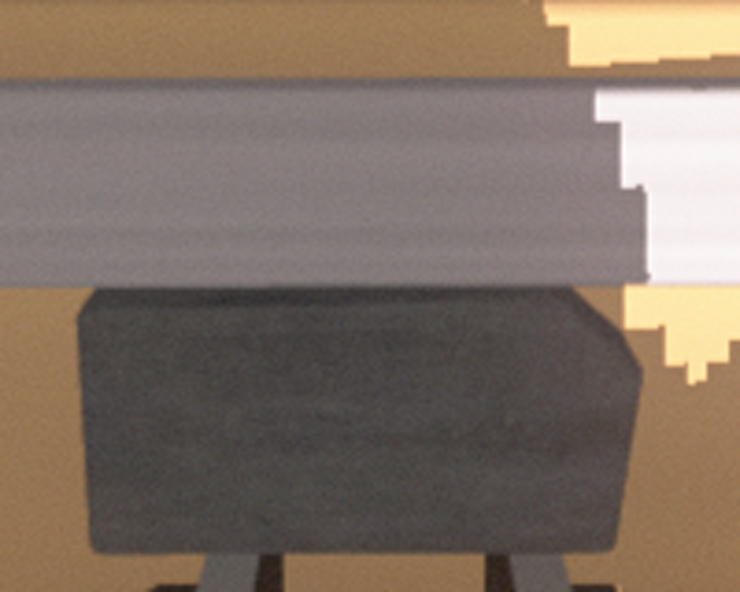

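Request:
carry_out(
  deltas=[
    [[2, 0, 0], [0, 0, 0]],
    [[8, 0, 0], [0, 0, 0]],
    [[16, -5, 0], [0, 0, 0]],
    [[20, -20, 0], [0, 0, 0]],
    [[20, -40, 5], [0, 0, 0]],
    [[15, -45, 25], [0, 0, 0]],
    [[5, -45, 45], [0, 0, 0]],
    [[-8, -45, 58], [0, 0, 0]],
    [[-16, -45, 60], [0, 0, 0]],
    [[-16, -45, 60], [0, 0, 0]],
    [[-16, -45, 60], [0, 0, 0]],
  ],
  grip=0,
)

```text
t: 7.92
ee_pos: [0.5407, -0.1556, 0.0592]
ee_rot: [0.032, 0.706, -0.706, -0.032]
force: [-0.0, 0.3, -0.4]
gripper_width: 0.004
```

```bash
python3 - <<'E'
from h import *
show()
s=snapshot('wrist');save(s,'w6');print(goto(20,-140,14,-1))
E
```

```text
t 7.92 h [  20.67 -140.91] z 59.23 F_h [-0.06  0.29] -0.38 w 0.004 q [ 0.07  0.35 -0.45 -0.   -0.77  1.41]
tool z in h [-0.0027 -1.    ] tool x in h [-1.      0.0027] y [-1.e-04  1.e-04 -1.e+00]
(array([ 0.26, 45.16, -0.63]), array([ 0.01, -0.12,  0.03]))
```

View pics/w6.png

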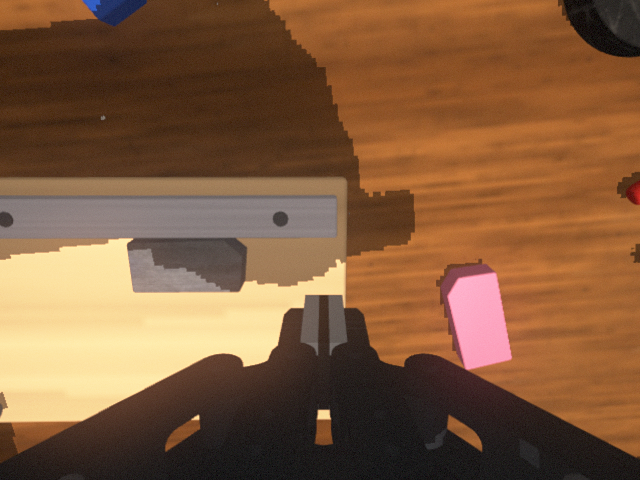

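```bash
python3 - <<'E'
from h import *
s=snapshot('wrist')
print([w2h(p).round(1).tolist() for p in onplane(s,[134,236,245,129,340,240],[292,292,255,247,238,238],.023)])
E
```

```text
[[15.4, -56.2], [15.2, -102.3], [32.9, -107.3], [36.7, -56.7], [40.6, -149.4], [40.7, -105.5]]
```

Request:
carry_out(
  deltas=[
    [[0, 12, 0], [0, 0, 0]],
    [[0, 26, 0], [0, 0, 0]],
    [[0, 36, 0], [0, 0, 0]],
    [[0, 42, 0], [0, 0, 0]],
    [[0, 45, 0], [0, 0, 0]],
    [[0, 45, 0], [0, 0, 0]],
  ],
)

```text
t: 8.52
ee_pos: [0.5405, -0.1555, 0.0137]
ee_rot: [-0.032, -0.706, 0.706, 0.033]
force: [0.1, 0.3, 0.0]
gripper_width: 0.002
```

```bash
python3 - <<'E'
from h import *
show()
s=snapshot('wrist');save(s,'w7')
E
```

```text
t 8.52 h [  20.5  -140.86] z 13.68 F_h [0.09 0.34] 0.01 w 0.002 q [ 0.07  0.41 -0.49 -0.   -0.67  1.41]
tool z in h [-0.0016 -1.    ] tool x in h [-1.      0.0016] y [-1.4e-03 -1.0e-04 -1.0e+00]
```

View pics/w7.png

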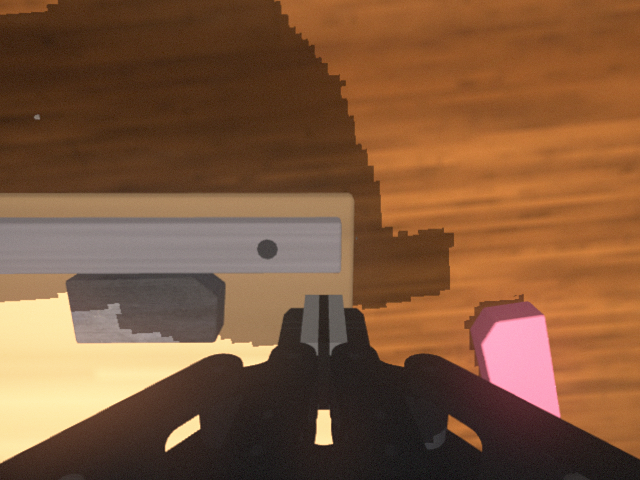

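```bash
python3 - <<'E'
from h import *
im=cv2.imread('pics/w7.png')[260:360,50:250];cv2.imwrite('pics/w7c.png',cv2.resize(im,None,fx=4,fy=4,interpolation=cv2.INTER_CUBIC))
E
```

```text
(no output)
```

View pics/w7c.png

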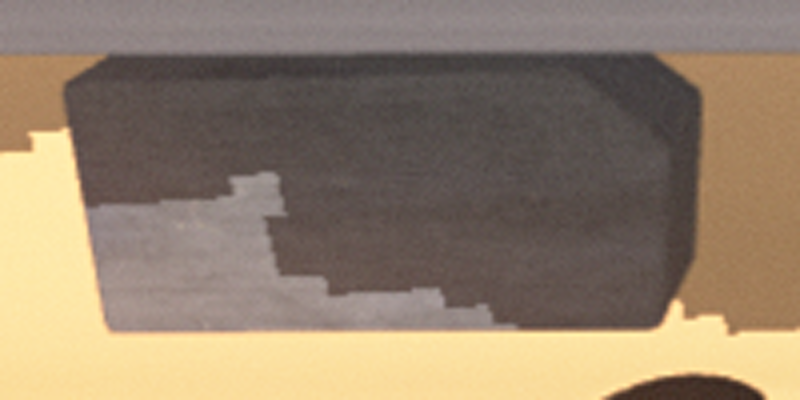

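Request:
carry_out(
  deltas=[
    [[3, 0, -2], [0, -0.5, 0]],
    [[6, 0, -5], [0, -1, 0]],
    [[7.5, 0, -9], [0, -1, 0]],
    [[7.5, 0, -14], [0, -1, 0]],
    [[7.5, 0, -18], [0, -1, 0]],
    [[7.5, 0, -21], [0, -1, 0]],
    [[7.5, 0, -23], [0, -1, 0]],
    [[7.5, 0, -23], [0, -1, 0]],
  ],
)

```text
t: 9.23
ee_pos: [0.5358, -0.1317, 0.0144]
ee_rot: [-0.026, -0.707, 0.707, 0.026]
force: [0.2, 0.1, -0.0]
gripper_width: -0.001
```

```bash
python3 - <<'E'
from h import *
show()
s=snapshot('wrist');save(s,'w8')
E
```

```text
t 9.23 h [  13.74 -117.5 ] z 14.39 F_h [0.17 0.13] -0.04 w -0.001 q [ 0.11  0.4  -0.51  0.   -0.66  1.38]
tool z in h [ 0.0162 -0.9999] tool x in h [-0.9999 -0.0162] y [ 2.e-04 -0.e+00 -1.e+00]
```

View pics/w8.png

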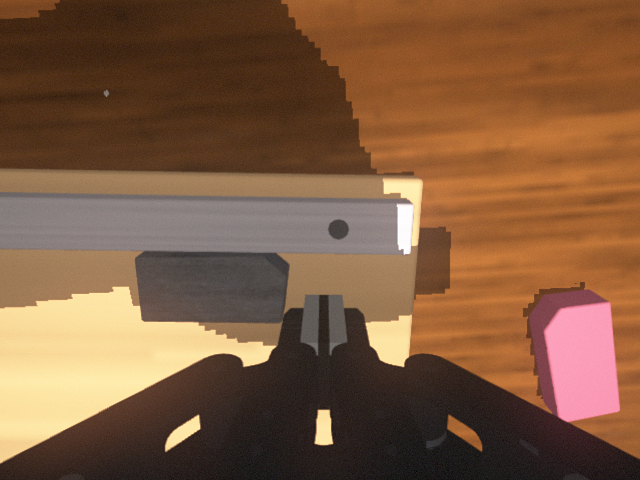

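Request:
carry_out(
  deltas=[
    [[0, 0, -2], [0, 0, 0]],
    [[-0.1, 0, -4], [0, 0, 0]],
    [[-0.2, 0, -6], [0, 0, 0]],
    [[-0.3, 0, -8], [0, 0, 0]],
    [[-0.4, 0, -10], [0, 0, 0]],
    [[-0.6, 0, -13], [0, 0, 0]],
    [[-0.8, 0, -16], [0, 0, 0]],
    [[-0.9, 0, -19], [0, 0, 0]],
    [[-1.1, 0, -22], [0, 0, 0]],
    [[-1.2, 0, -25], [0, 0, 0]],
  ],
)

```text
t: 10.12
ee_pos: [0.5387, -0.107, 0.0143]
ee_rot: [-0.026, -0.707, 0.707, 0.026]
force: [-0.7, 0.3, 0.4]
gripper_width: -0.0
```

```bash
python3 - <<'E'
from h import *
show()
s=snapshot('wrist');save(s,'w9')
E
```

```text
t 10.12 h [ 14.35 -92.68] z 14.3 F_h [-0.7   0.28] 0.4 w -0.0 q [ 0.16  0.39 -0.52  0.   -0.66  1.34]
tool z in h [ 0.0156 -0.9999] tool x in h [-0.9999 -0.0156] y [-1.e-04 -0.e+00 -1.e+00]
```

View pics/w9.png

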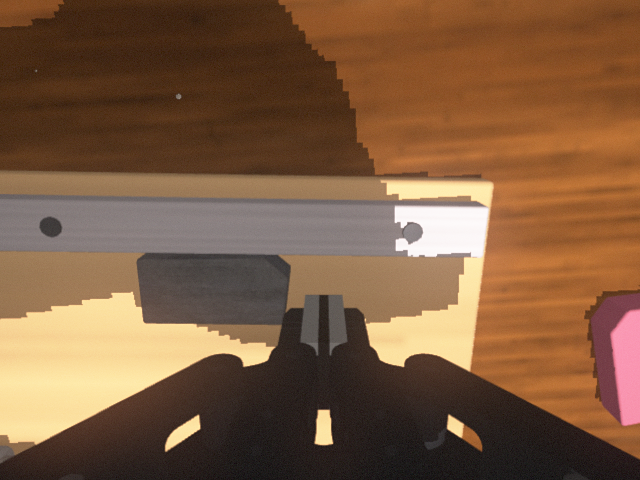

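The picture shows the stone (columns 138–290, far edge on row 254) still parallel to the fence and moving with the finger. I'll keep sliding it with a slight drift towards the fence.

Request:
carry_out(
  deltas=[
    [[-0.2, 0, -3], [0, 0, 0]],
    [[-0.3, 0, -7], [0, 0, 0]],
    [[-0.5, 0, -11], [0, 0, 0]],
    [[-0.7, 0, -15], [0, 0, 0]],
    [[-0.9, 0, -19], [0, 0, 0]],
    [[-1.1, 0, -23], [0, 0, 0]],
    [[-1.3, 0, -27], [0, 0, 0]],
    [[-1.5, 0, -31], [0, 0, 0]],
    [[-1.7, 0, -35], [0, 0, 0]],
    [[-1.9, 0, -39], [0, 0, 0]],
    [[-2.1, 0, -43], [0, 0, 0]],
    [[-2.3, 0, -47], [0, 0, 0]],
  ],
)

```text
t: 11.17
ee_pos: [0.5444, -0.0602, 0.0143]
ee_rot: [-0.026, -0.707, 0.707, 0.026]
force: [-2.0, -0.9, 0.5]
gripper_width: 0.003
```

```bash
python3 - <<'E'
from h import *
show()
s=snapshot('wrist');save(s,'w10')
E
```

```text
t 11.17 h [ 15.95 -45.57] z 14.29 F_h [-1.9  -1.06] 0.54 w 0.003 q [ 0.25  0.39 -0.52  0.   -0.66  1.25]
tool z in h [ 0.0156 -0.9999] tool x in h [-0.9999 -0.0156] y [-1.e-04 -0.e+00 -1.e+00]
```

View pics/w10.png

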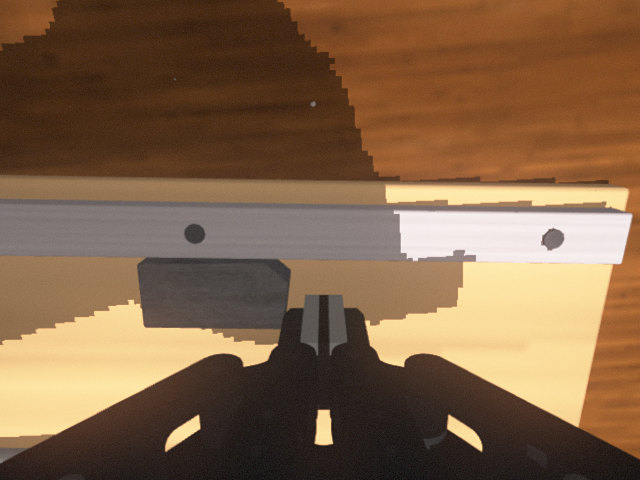

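The stone is still flat against the fence (columns 138–290, row 259). The fence side carries about 2 N, so I'll continue.

Request:
carry_out(
  deltas=[
    [[-0.1, 0, -4], [0, 0, 0]],
    [[-0.2, 0, -8], [0, 0, 0]],
    [[-0.3, 0, -12], [0, 0, 0]],
    [[-0.4, 0, -16], [0, 0, 0]],
    [[-0.6, 0, -20], [0, 0, 0]],
    [[-0.7, 0, -24], [0, 0, 0]],
    [[-0.8, 0, -28], [0, 0, 0]],
    [[-0.9, 0, -32], [0, 0, 0]],
    [[-1.0, 0, -36], [0, 0, 0]],
    [[-1.2, 0, -40], [0, 0, 0]],
    [[-1.3, 0, -44], [0, 0, 0]],
    [[-1.4, 0, -48], [0, 0, 0]],
  ],
)

```text
t: 12.22
ee_pos: [0.5491, -0.0126, 0.0143]
ee_rot: [-0.026, -0.707, 0.707, 0.026]
force: [-1.5, -1.3, 1.4]
gripper_width: -0.0
```

```bash
python3 - <<'E'
from h import *
show()
s=snapshot('wrist');save(s,'w11')
E
```

```text
t 12.22 h [16.37  2.29] z 14.25 F_h [-1.42 -1.46] 1.41 w -0.0 q [ 0.33  0.39 -0.52 -0.   -0.66  1.16]
tool z in h [ 0.0154 -0.9999] tool x in h [-0.9999 -0.0154] y [-5.e-04 -2.e-04 -1.e+00]
```

View pics/w11.png

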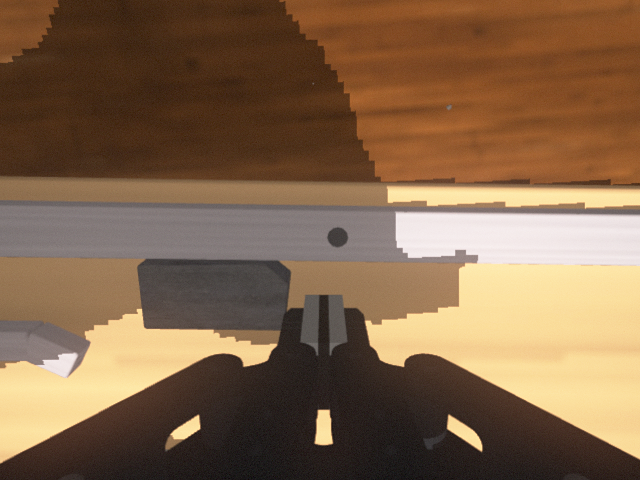

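Request:
carry_out(
  deltas=[
    [[-0.1, 0, -4], [0, 0, 0]],
    [[-0.2, 0, -8], [0, 0, 0]],
    [[-0.3, 0, -12], [0, 0, 0]],
    [[-0.4, 0, -16], [0, 0, 0]],
    [[-0.6, 0, -20], [0, 0, 0]],
    [[-0.7, 0, -24], [0, 0, 0]],
    [[-0.8, 0, -28], [0, 0, 0]],
    [[-0.9, 0, -32], [0, 0, 0]],
    [[-1.0, 0, -36], [0, 0, 0]],
    [[-1.2, 0, -40], [0, 0, 0]],
    [[-1.3, 0, -44], [0, 0, 0]],
    [[-1.4, 0, -48], [0, 0, 0]],
  ],
)

```text
t: 13.27
ee_pos: [0.5543, 0.0353, 0.0143]
ee_rot: [-0.026, -0.707, 0.707, 0.026]
force: [-0.9, -1.1, 0.5]
gripper_width: 0.003
```

```bash
python3 - <<'E'
from h import *
show()
s=snapshot('wrist');save(s,'w12')
E
```

```text
t 13.27 h [17.24 50.45] z 14.3 F_h [-0.78 -1.19] 0.47 w 0.003 q [ 0.42  0.4  -0.5   0.   -0.66  1.08]
tool z in h [ 0.0155 -0.9999] tool x in h [-0.9999 -0.0155] y [-1.e-04 -0.e+00 -1.e+00]
```

View pics/w12.png

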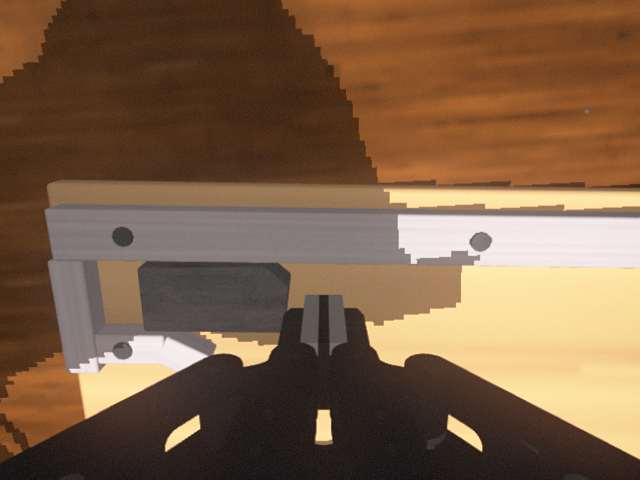

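The picture shows the stone in the pocket, with its front end at column 139 and the end stop's face near column 101. That leaves about 13 mm, so I'll approach gently and watch the force.

Request:
carry_out(
  deltas=[
    [[-0.1, 0, -2], [0, 0, 0]],
    [[-0.1, 0, -4], [0, 0, 0]],
    [[-0.2, 0, -6], [0, 0, 0]],
    [[-0.2, 0, -8], [0, 0, 0]],
    [[-0.2, 0, -9.5], [0, 0, 0]],
    [[-0.2, 0, -10.5], [0, 0, 0]],
    [[-0.2, 0, -11], [0, 0, 0]],
    [[-0.2, 0, -11], [0, 0, 0]],
  ],
)

```text
t: 13.98
ee_pos: [0.5553, 0.046, 0.0143]
ee_rot: [0.026, 0.707, -0.707, -0.026]
force: [-0.3, 0.1, 0.4]
gripper_width: 0.003
```

```bash
python3 - <<'E'
from h import *
show()
s=snapshot('wrist');save(s,'w13')
E
```

```text
t 13.98 h [17.34 61.16] z 14.31 F_h [-0.28  0.04] 0.38 w 0.003 q [ 0.43  0.4  -0.5   0.   -0.67  1.06]
tool z in h [ 0.0156 -0.9999] tool x in h [-0.9999 -0.0156] y [ 1.e-04  0.e+00 -1.e+00]
```

View pics/w13.png

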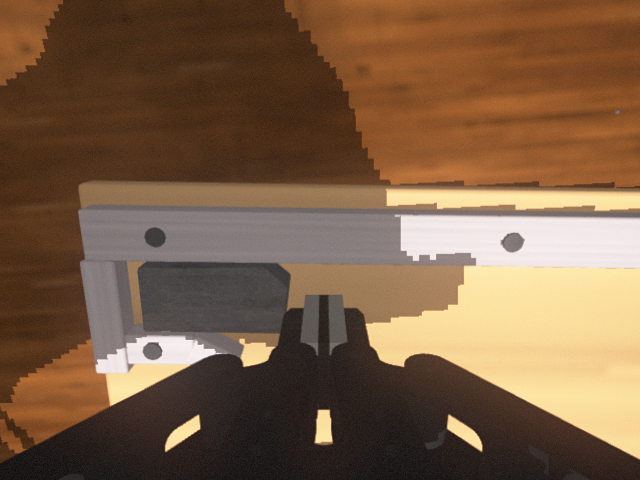

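Request:
carry_out(
  deltas=[
    [[0, 0, -0.7], [0, 0, 0]],
    [[0, 0, -1.4], [0, 0, 0]],
    [[-0.1, 0, -2], [0, 0, 0]],
    [[-0.1, 0, -2], [0, 0, 0]],
  ],
)

```text
t: 14.37
ee_pos: [0.5555, 0.048, 0.0143]
ee_rot: [-0.026, -0.707, 0.707, 0.026]
force: [0.5, -0.7, 0.5]
gripper_width: -0.001
```

Request:
carry_out(
  deltas=[
    [[0, 0, -0.5], [0, 0, 0]],
    [[0, 0, -1], [0, 0, 0]],
    [[0, 0, -1], [0, 0, 0]],
  ],
)

```text
t: 14.62
ee_pos: [0.5556, 0.0489, 0.0143]
ee_rot: [0.026, 0.707, -0.707, -0.026]
force: [-0.2, -1.1, 0.3]
gripper_width: -0.004
```

```bash
python3 - <<'E'
from h import *
show()
s=snapshot('wrist');cv2.imwrite('pics/w14.png',cv2.resize(s['image'][190:380,70:330],None,fx=3,fy=3,interpolation=cv2.INTER_CUBIC)[:,:,::-1])
E
```

```text
t 14.62 h [17.35 64.12] z 14.3 F_h [-0.11 -1.1 ] 0.3 w -0.004 q [ 0.44  0.4  -0.5  -0.   -0.67  1.06]
tool z in h [ 0.0155 -0.9999] tool x in h [-0.9999 -0.0155] y [ 0.  0. -1.]
```

View pics/w14.png

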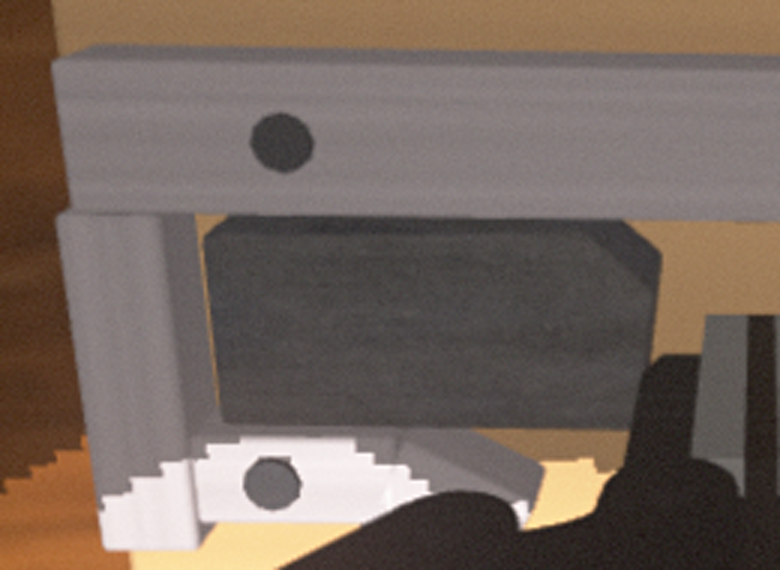

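Request:
carry_out(
  deltas=[
    [[0, 0, -0.5], [0, 0, 0]],
    [[0, 0, -1], [0, 0, 0]],
    [[0, 0, -1], [0, 0, 0]],
  ],
)

```text
t: 14.92
ee_pos: [0.5557, 0.05, 0.0143]
ee_rot: [0.026, 0.707, -0.707, -0.026]
force: [-0.9, -0.9, -0.1]
gripper_width: -0.001
```

Request:
carry_out(
  deltas=[
    [[0, 0, -0.5], [0, 0, 0]],
    [[0, 0, -1], [0, 0, 0]],
    [[0, 0, -1], [0, 0, 0]],
  ],
)

```text
t: 15.17
ee_pos: [0.5557, 0.0509, 0.0143]
ee_rot: [-0.026, -0.707, 0.707, 0.026]
force: [-0.1, -0.0, 1.2]
gripper_width: -0.001
```

Request:
carry_out(
  deltas=[
    [[0, 0, -0.5], [0, 0, 0]],
    [[0, 0, -1], [0, 0, 0]],
    [[0, 0, -1], [0, 0, 0]],
  ],
)

```text
t: 15.42
ee_pos: [0.5558, 0.0519, 0.0143]
ee_rot: [0.026, 0.707, -0.707, -0.026]
force: [-0.5, -0.6, 0.2]
gripper_width: -0.002
```

```bash
python3 - <<'E'
from h import *
show()
s=snapshot('wrist');cv2.imwrite('pics/w15.png',cv2.resize(s['image'][190:380,70:330],None,fx=3,fy=3,interpolation=cv2.INTER_CUBIC)[:,:,::-1])
E
```

```text
t 15.42 h [17.3  67.14] z 14.29 F_h [-0.4  -0.65] 0.21 w -0.002 q [ 0.44  0.41 -0.5  -0.   -0.67  1.05]
tool z in h [ 0.0155 -0.9999] tool x in h [-0.9999 -0.0155] y [-0.  0. -1.]
```

View pics/w15.png

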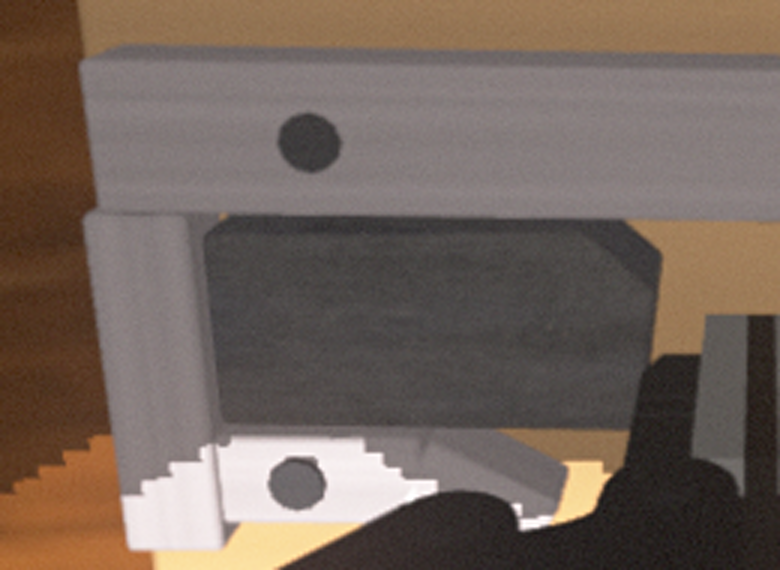

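About 1–2 mm of gap still shows between the stop's edge (column ~190) and the stone (column ~205). I'll keep going until there is contact force.

Request:
carry_out(
  deltas=[
    [[0, 0, -0.5], [0, 0, 0]],
    [[0, 0, -1], [0, 0, 0]],
    [[0, 0, -1], [0, 0, 0]],
  ],
)

```text
t: 15.72
ee_pos: [0.5559, 0.0529, 0.0143]
ee_rot: [0.026, 0.707, -0.707, -0.026]
force: [1.0, -1.1, 0.5]
gripper_width: 0.001
```

Request:
carry_out(
  deltas=[
    [[0, 0, -0.5], [0, 0, 0]],
    [[0, 0, -1], [0, 0, 0]],
    [[0, 0, -1], [0, 0, 0]],
  ],
)

```text
t: 15.97
ee_pos: [0.556, 0.0539, 0.0143]
ee_rot: [-0.026, -0.707, 0.707, 0.026]
force: [-0.3, -1.6, 0.2]
gripper_width: -0.0
```

Request:
carry_out(
  deltas=[
    [[0, 0, -0.4], [0, 0, 0]],
    [[0, 0, -0.8], [0, 0, 0]],
    [[0, 0, -0.8], [0, 0, 0]],
  ],
)

```text
t: 16.22
ee_pos: [0.556, 0.0546, 0.0143]
ee_rot: [-0.026, -0.707, 0.707, 0.026]
force: [0.7, -0.9, 0.0]
gripper_width: 0.001
```

```bash
python3 - <<'E'
from h import *
show()
s=snapshot('wrist');cv2.imwrite('pics/w16.png',cv2.resize(s['image'][190:380,70:330],None,fx=3,fy=3,interpolation=cv2.INTER_CUBIC)[:,:,::-1])
E
```

```text
t 16.22 h [17.23 69.83] z 14.29 F_h [ 0.79 -0.82] 0.0 w 0.001 q [ 0.45  0.41 -0.5   0.   -0.67  1.05]
tool z in h [ 0.0155 -0.9999] tool x in h [-0.9999 -0.0155] y [-1.e-04 -1.e-04 -1.e+00]
```

View pics/w16.png

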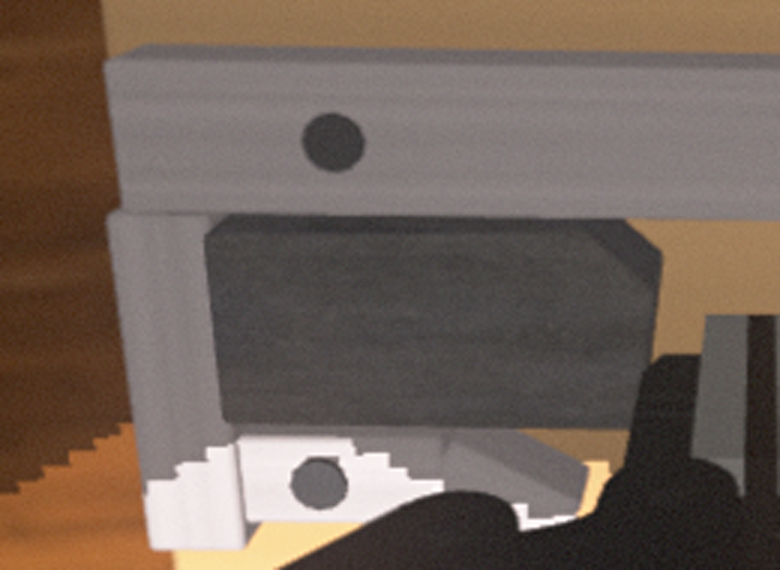

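Request:
carry_out(
  deltas=[
    [[-0.1, 0, -0.4], [0, 0, 0]],
    [[-0.2, 0, -0.8], [0, 0, 0]],
    [[-0.2, 0, -0.8], [0, 0, 0]],
  ],
)

```text
t: 16.52
ee_pos: [0.556, 0.055, 0.0143]
ee_rot: [-0.026, -0.706, 0.707, 0.026]
force: [-0.6, -3.8, 0.8]
gripper_width: 0.001
```

Request:
carry_out(
  deltas=[
    [[0, 0, -0.4], [0, 0, 0]],
    [[0, 0, -0.8], [0, 0, 0]],
    [[0, 0, -0.8], [0, 0, 0]],
  ],
)

```text
t: 16.77
ee_pos: [0.5557, 0.0552, 0.0142]
ee_rot: [-0.026, -0.706, 0.707, 0.027]
force: [0.2, -8.0, 0.9]
gripper_width: 0.006
```

The stone is firmly against the stop: 8 N, and the TCP has stopped advancing. I'll back straight off, then lift clear.

Request:
carry_out(
  deltas=[
    [[0.1, 0, 2], [0, 0, 0]],
    [[0.2, 0, 6], [0, 0, 0]],
    [[0.3, 0, 14], [0, 0, 0]],
    [[0.5, 0, 24], [0, 0, 0]],
    [[0.5, -15, 34], [0, 0, 0]],
    [[0.5, -40, 44], [0, 0, 0]],
    [[0.5, -70, 54], [0, 0, 0]],
    [[0.5, -95, 60], [0, 0, 0]],
    [[0.5, -110, 60], [0, 0, 0]],
    [[0.5, -110, 60], [0, 0, 0]],
    [[0.5, -110, 60], [0, 0, 0]],
  ],
)

```text
t: 17.68
ee_pos: [0.5518, -0.004, 0.1253]
ee_rot: [0.027, 0.707, -0.706, -0.025]
force: [-0.1, 0.6, -1.0]
gripper_width: -0.001
```

```bash
python3 - <<'E'
from h import *
show()
s=snapshot('wrist');save(s,'w17')
s2=snapshot('scene');save(s2,'s17')
E
```

```text
t 17.68 h [18.31 11.07] z 125.26 F_h [-0.15  0.59] -1.0 w -0.001 q [ 0.35  0.25 -0.41 -0.   -0.91  1.15]
tool z in h [ 0.0148 -0.9999] tool x in h [-0.9999 -0.0148] y [ 0.0024  0.0011 -1.    ]
```

View pics/w17.png

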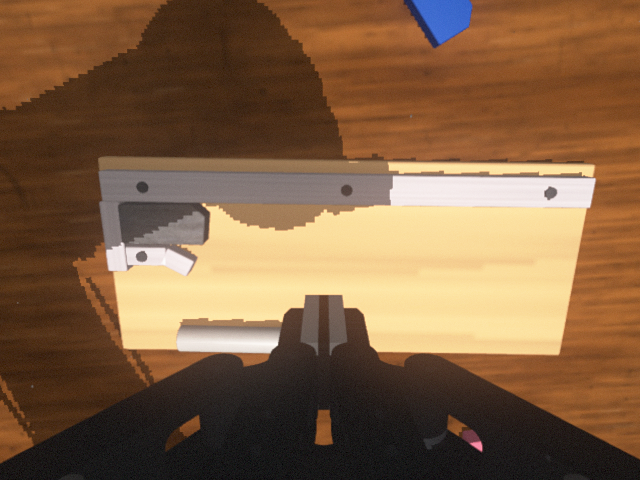

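View pics/s17.png

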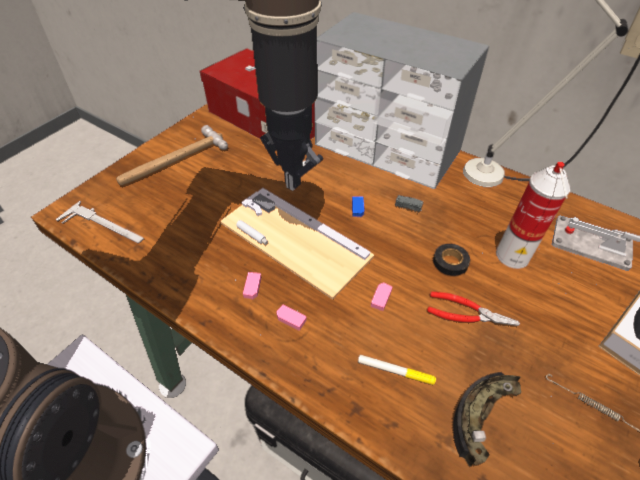

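```bash
python3 - <<'E'
from h import *
s=snapshot('wrist');cv2.imwrite('pics/w18.png',cv2.resize(s['image'][155:285,90:230],None,fx=4.5,fy=4.5,interpolation=cv2.INTER_CUBIC)[:,:,::-1])
for r in place_of(s,'pin')[:1]: print('pin',towld(s,r['position']))
E
```

```text
pin [0.48667337 0.05021565 0.00821518]
```

View pics/w18.png

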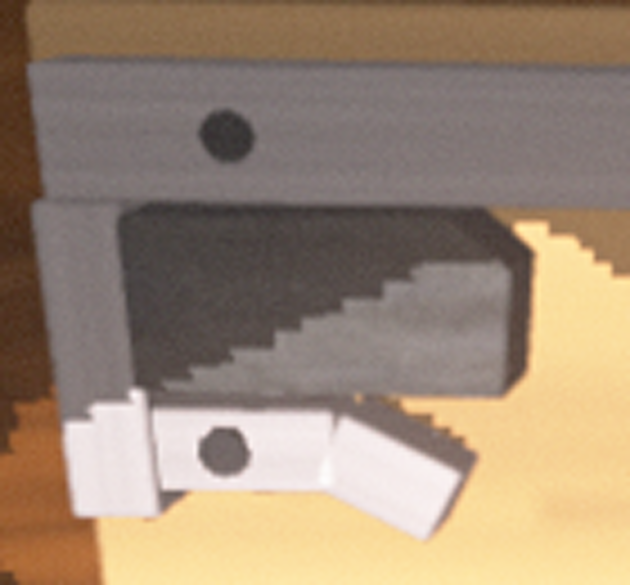

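The zoomed picture shows the stone flat along the fence, with its front end against the end stop and no board visible in between. The gripper is well clear of everything, so I'll hand the job in.

```bash
python3 -c "
from h import *
print(robot.job_done(), robot.observe()['t'])"
```

```text
the job is handed in; nothing more can be done
the job is handed in; nothing more can be done
```

The oil stone is seated in the corner pocket and the job is handed in; the clock stood at about 18 s of the 51 s allowed.

- **To the fence:** I pushed the long side square with two slightly opened fingertips until it lay flat against the fence. The wrist picture showed no gap and the force read about 4 N.
- **Along the fence:** I then pushed its rear end with the shut fingers, drifting slightly towards the fence, until it reached the end stop. The force rose to 8 N and the fingers stopped advancing. In every picture taken during the slide the stone lay parallel to the fence and against it.
- **Final check:** after backing off and lifting to about 125 mm, the wrist picture showed the stone flush with the fence and the end stop. The force reading was about 1 N or less.
- **Other objects:** the tape roll and marker look unmoved in the scene picture. The pin looks unmoved too, although its last network position was about 5 mm from the first. I put that down to the network's error (about 4 mm), since nothing touched it in any picture.
- **Small disagreements:** the stone reached the stop a few millimetres later than I first judged from the picture. The holder's position along the fence also differed by about 1.4 mm between cameras. I went by force and close-up pictures for the last few millimetres.

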